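Bring the pump bottle of a clinic supply carousel to the front and hold it there

TASK

I need a dose from the pump bottle on the rotating caddy. First fold the caddy's carry handle right back, away from the drip-dish side, until it clicks home in its rear rest; then turn the carousel until the pump's nozzle points out over the middle of the drip dish at the front of the stand, and finish with the centre knob still gripped firmly, holding the carousel still at that place while I pump. Do not press the pump down yourself, and leave the canister, bowl and bottle around the caddy where they stand.

Things in the scene. Friction and masses are not known exactly. Their poses are not given: they have to be found in the camera images.
- caddy: The fixed stand of the rotating caddy: round aluminium foot 172 mm across with two side cheeks, 68 mm high, outer faces 113 mm left and right of the centre, that carry the handle. Origin on the carousel's turning axis at the counter surface. Its x axis points level to the front, where the drip dish sticks out; z is up. The rear (-x) looks roughly towards the robot.
- dish (a point): Centre of the round steel drip dish (52 mm across, rim 18 mm above the counter) on the front of the stand, 112 mm out from the axis; the point is at rim height.
- handle_hinge (a point): Middle of the handle's hinge line, on the carousel's axis, 60 mm above the counter; the line runs along the caddy's y axis. The handle clears all the containers as it swings. Standing up, it passes over the centre knob, so the knob cannot be gripped from above until the handle is folded.
- handle_grip (a point): Centre of the black tube grip of the carry handle: tube 16 mm in diameter, 100 mm long, along the caddy's y axis, 160 mm from the hinge line. The handle is a U-shaped bail of 7 mm steel wire, 234 mm wide, 0.15 kg. Seated in its rear rest, the grip is 155 mm behind the axis and 101 mm above the counter.
- handle (a joint): Handle angle, rad: 0 upright, negative leaning to the front, growing as it folds to the rear; end stop 1.31. Light friction holds it near upright; past about 0.7 it sinks back by itself to about 0.99, where a spring ball stops it. Push it on over the ball (some 2.5 N at the grip, until past 1.16); it then snaps to the stop and stays: 1.25 or more is seated.
- carousel (a joint): Carousel angle, rad, counter-clockwise from above; 0 (or a whole turn): nozzle over the dish. Turns freely both ways (0.03 N m friction), no stop. On its 180 mm tray, fixed 56 mm from the axis, a quarter turn apart counter-clockwise: white pump bottle, steel jar with knobbed lid (top 109 mm above the counter), ceramic jar with steel lid (93 mm), steel canister with a hole in its lid (103 mm).
- knob_grip (a point): Centre of the grip band of the round black centre knob, on the axis, 155.5 mm above the counter. Knob 38 mm in diameter, vertical side from 145 to 166 mm, underside at 134, top at 170 mm; fixed to the carousel. The jar lids are lower than the knob; only the pump head stands nearly as high, so keep the fingers off the line from knob to pump.
- nozzle (a point): Tip of the pump's nozzle, 133 mm above the counter, 105 mm from the carousel's axis, pointing straight outwards. The pump bottle is 50 mm in diameter, its spout head 24 mm in diameter, 56 mm from the axis, top at 147 mm. It goes round with the carousel.
- pump (a joint): How far the pump head is pressed down in m: 0 up, 0.010 fully down; it starts to sink at about 4 N and is sprung back.
- canister: Bystander: loose steel canister with lid, 83 mm in diameter, 94 mm high, beside the caddy; origin at the centre of its underside.
- bowl: Bystander: loose grey mixing bowl, 110 mm in diameter, 55 mm high, beside the caddy; origin at the centre of its underside.
- bottle: Bystander: loose clear bottle with white cap, 60 mm in diameter, 150 mm high, beside the caddy; origin at the centre of its underside.

How it is judged:
By the outcome, as a careful person would: the job done as asked, in the order asked, and still so for the second after the job is handed in, while the arm keeps its last pose, push and grip.
It also fails if it takes over 64 s, if anything falls off the work surface, if the arm or the gripper's body presses on something with over 40 N, if the wrist force passes 120 N, or if a joint passes its speed limit or range.

ROBOT

A 6-joint arm with a two-finger parallel gripper is mounted at the origin on the work surface. World frame = base frame: x ahead of the robot, y to its left, z up, the work surface at z = 0. Lengths are in m, angles in degrees, forces in N, time in s.
With the tool pointing down it reaches from about 0.25 to 0.725 m from the base axis. Payload 9.7 kg.
Tool frame: the origin (TCP) lies midway between the tips of the shut fingers; the grasp point (between the pads) lies 19 mm behind it; z points along the fingers, y is the direction in which the jaws open and shut (so a half turn about z gives the same grasp; the last joint's range is limited). The gripper opens to 85 mm and grips with 20 to 120 N. Pads are 22 mm wide; open, the fingers measure 114 mm over their backs; the gripper's body (76 mm by 85 mm) begins 54 mm behind the grasp point. The pads swing forward as they close: fully open they stand 13 mm farther back than shut.
Start: joints at [64.973, 4.979, 10.078, 95.1, 0, 90], TCP at [0.233, 0.498, 0.231] pointing down, gripper open.
Joint ranges: [-179.16, 179.16], [-48.56, 103.87], [-65.8, 70.77], [-126.05, 130.52], [-82.76, 87.17], [-180, 180]. Speed limits (degrees/s): [127.2, 127.2, 147.25, 180, 180, 180].

INTERFACE

Orientations are given as [roll, pitch, yaw] about the fixed x, y, z axes, in that order (R = Rz(yaw) Ry(pitch) Rx(roll)).
In Python, from workcell import bot, camera, recognise gives the robot as it stands. The module is installed in compiled form; this text tells all that it offers.
- The arm moves only by the tool apply_moves, never from a script. Its argument "targets" is one flat list of numbers, 7 for each row, row after row: the shift along the world's x, y, z in units of 30 mm (1.0 is 30 mm), then the turn, a rotation vector about the world's x, y, z in units of 6 degrees (1.0 is 6 degrees), then the opening, from 0 (shut) to 1 (fully open). A call has 1 to 5 rows; each row is the pose to reach, as a shift and turn from the pose commanded when the call began; what a row does not reach only later rows make up. A row lasts 1/10 s, in which the tool goes at most 50 mm and 8.59 degrees, less where a joint would pass 70% of its speed; a pose out of reach is approached as far as the arm can. A call with a gripper value outside its range is refused whole. The fingers move at their own pace and stop on an object; "newtons" is the grip in N (left out, the last holds). Time passes only in rows, so rows that repeat a pose let the fingers close. It gives the time, the measured TCP pose, the force and the opening at its end, in the units of the state.
- bot.get_obs(): the state, without advancing time (a new reading comes with each control period).
- camera(name): name is "scene" or "top" or "wrist"; returns a dict with "img" (400x640x3 uint8, red, green, blue), "intrinsics" (3x3 intrinsics, pixels), "origin" and "rotation" of the camera in the world. Camera axes: x right, y up, looking along -z (the intrinsics and any distortion apply to the point x, -y, -z); pixel columns grow to the right and rows downward; lengths in m; the calibration is good to about 2 mm. A picture is of the moment at which its call begins. There is no depth.
- bot.job_done(): hands the job in, once; it reports no verdict.
Trained networks look in the newest picture that a camera, given by its name, has taken for a name from the list of things; names that differ only in an ending like _2 or _b are one class to them, and where a whole thing is asked for, a point or a joint stands for the part that bears it (a point fixed in the world has none). Each returns a list of dicts, best first, with "conf" (0 to 1); they miss things now and then, are a little off and sometimes report something else, mostly with a low value. They report only what shows in the picture. A call takes as long as a camera call.
- recognise(query, camera): "box" ([left, top, right, bottom] in pixels, round what is visible of it).
The state is a dict: "time": time; "q": joint angles; "qd": joint speeds; "joint_efforts": joint torques, N m; "ee_pos": TCP position; "tcp_rot": TCP orientation; "wrist_force": force on the tool from outside, world axes, zero at the start; "torque": the same for the moment, N m; "opening": finger opening in m.
Only numpy, scipy, OpenCV 4.12 (cv2) and the standard library are available. Lean on these libraries where they do the work, as an engineer would, in place of code of your own. Each camera call takes 0.05 s, during which the arm holds its last target.

## Working session

There is one attempt and no reset: what is moved stays moved. The work goes in short steps, Python scripts to look and compute and a tool call to move; the robot and the scene stay as the last step left them, time stands still between calls to the robot, and variables do not carry over. Pictures are saved under pics/ and viewed, and the job is handed in when it is done.

Besides the shell and the picture viewer there is one more tool, called after "Call:" in YAML: its name, and indented under it one key for each argument. apply_moves: Moves the arm, as the interface text tells. Its arguments: {"type":"object","properties":{"targets":{"type":"array"},"newtons":{"type":"number"}},"required":["targets"]}

```bash
mkdir -p pics
cat > h.py <<'E'
import numpy as np, cv2
from workcell import bot, camera, recognise
def save(n,f):
    c=camera(n); cv2.imwrite(f,c['img'][:,:,::-1]); return c
def proj(c,p):
    p=np.atleast_2d(p); q=(p-np.array(c['origin']))@np.array(c['rotation']); q=q*[1,-1,-1]
    u=q@np.array(c['intrinsics']).T; return u[:,:2]/u[:,2:]
def ray(c,px):
    d=np.linalg.inv(c['intrinsics'])@[px[0],px[1],1]; d=d*[1,-1,-1]
    return np.array(c['origin']),np.array(c['rotation'])@d
def atz(c,px,z):
    o,d=ray(c,px); return o+d*(z-o[2])/d[2]
E
python3 - <<'E'
from h import *
for n in ['scene','top']:
    c=save(n,f'pics/{n}0.png'); print(n,{k:(np.round(v,3).tolist() if k!='img' else 0) for k,v in c.items()})
    for q in ['caddy','dish','handle_grip','knob_grip','nozzle','canister','bowl','bottle','pump']:
        for r in recognise(q,n)[:2]: print(q,np.round(r['box']),round(r['conf'],2))
print(bot.get_obs())
E
```

```text
scene {'img': 0, 'intrinsics': [[513.67, 0.0, 328.814], [0.0, 513.67, 200.657], [0.0, 0.0, 1.0]], 'origin': [1.185, 0.414, 0.89], 'rotation': [45.791, -1.123, 123.759]}
caddy [282. 175. 391. 314.] 0.65
dish [282. 174. 390. 312.] 0.77
handle_grip [284. 176. 389. 274.] 0.77
knob_grip [290. 208. 384. 292.] 0.63
nozzle [356. 214. 387. 230.] 0.74
canister [422. 241. 470. 298.] 0.7
bowl [225. 191. 272. 228.] 0.83
bottle [274. 139. 305. 197.] 0.76
bottle [422. 244. 470. 298.] 0.74
pump [355. 217. 385. 229.] 0.66
pump [280. 175. 394. 315.] 0.49
top {'img': 0, 'intrinsics': [[390.618, 0.0, 317.778], [0.0, 390.618, 197.868], [0.0, 0.0, 1.0]], 'origin': [0.453, 0.021, 0.977], 'rotation': [7.592, 0.468, -90.343]}
caddy [253. 143. 370. 232.] 0.96
dish [252. 142. 372. 234.] 0.97
dish [271. 196. 297. 220.] 0.55
handle_grip [250. 181. 369. 198.] 0.78
handle_grip [200. 218. 240. 254.] 0.7
knob_grip [274. 160. 353. 235.] 0.74
nozzle [273. 198. 297. 216.] 0.65
canister [200. 217. 239. 255.] 0.68
bowl [389. 172. 432. 222.] 0.75
pump [273. 198. 297. 220.] 0.73
{'time': 1.0, 'q': array([ 6.49731385e+01,  4.98111120e+00,  1.00779555e+01,  9.50980773e+01,
       -9.59825265e-04,  8.99997139e+01]), 'qd': array([-0.02778129,  0.12059444,  0.05500212,  0.01286361,  0.03158572,
        0.00579185]), 'joint_efforts': array([ 3.14908168e-03, -5.20106685e+01,  4.64870954e+01,  1.68813254e-03,
        8.59392003e-05, -1.05110988e-05]), 'ee_pos': array([0.23268162, 0.4983659 , 0.2312606 ]), 'tcp_rot': array([-1.79998767e+02,  9.59819108e-04,  1.54973425e+02]), 'wrist_force': array([ 0.69636046,  0.28277347, -0.79347182]), 'torque': array([ 0.00059034, -0.0006883 ,  0.0036029 ]), 'opening': 0.08537441481435422}
```

```bash
sed -i "s/^def save/from scipy.spatial.transform import Rotation as Ro\ndef save/; s/c=camera(n);/c=camera(n); c['rotation']=Ro.from_euler('xyz',c['rotation'],degrees=True).as_matrix();/" h.py
python3 - <<'E'
import cv2
a=cv2.imread('pics/scene0.png')[120:330,200:500]; cv2.imwrite('pics/s0c.png',cv2.resize(a,None,fx=2.6,fy=2.6,interpolation=3))
a=cv2.imread('pics/top0.png')[100:280,180:450]; cv2.imwrite('pics/t0c.png',cv2.resize(a,None,fx=2.9,fy=2.9,interpolation=3))
E
```

```text
(no output)
```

View pics/s0c.png

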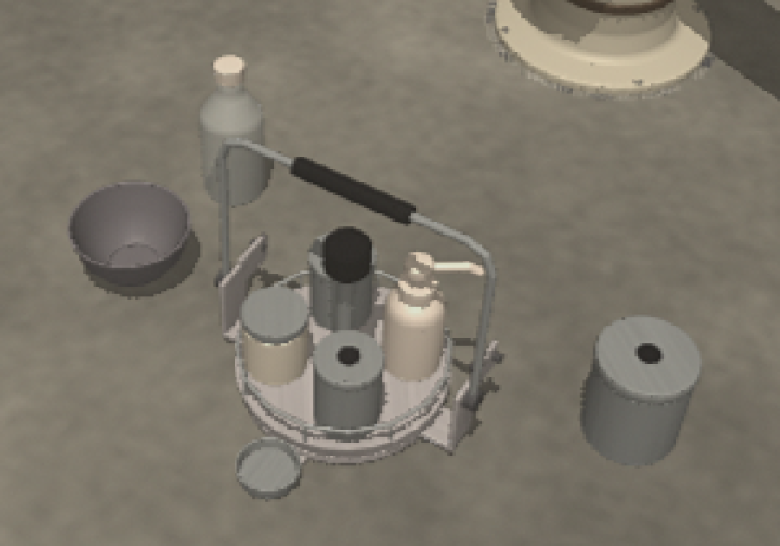

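View pics/t0c.png

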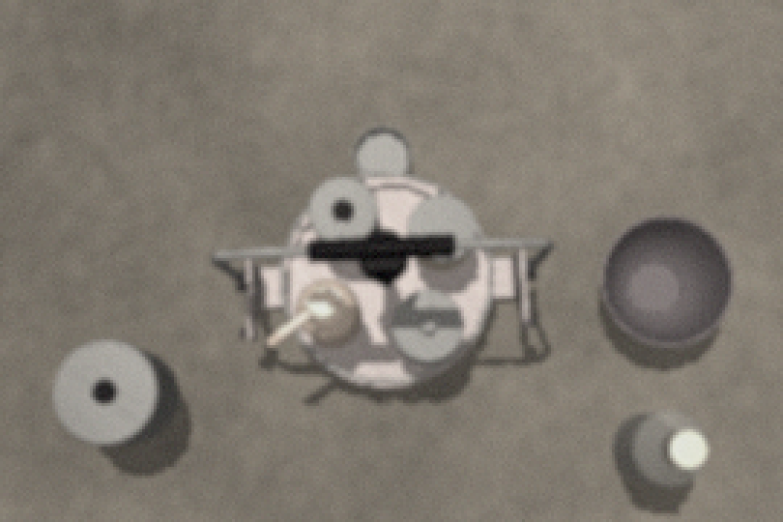

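View pics/top0.png

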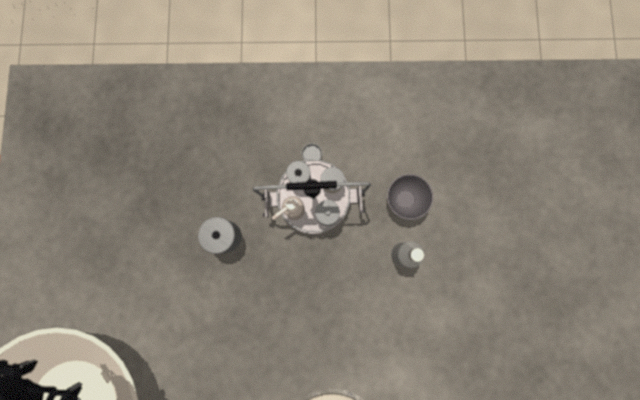

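```bash
cat > fit.py <<'E'
from h import *
from scipy.optimize import least_squares
def pts(p):
    x,y,yaw,h,c=p
    R=Ro.from_euler('z',yaw).as_matrix(); o=np.array([x,y,0])
    L={'dish':[.112,0,.018],'gl':[-.16*np.sin(h),.05,.06+.16*np.cos(h)],'gr':[-.16*np.sin(h),-.05,.06+.16*np.cos(h)],
    'noz':[.105*np.cos(c),.105*np.sin(c),.133],'head':[.056*np.cos(c),.056*np.sin(c),.147],'knob':[0,0,.16]}
    return {k:o+R@np.array(v) for k,v in L.items()}
def fit(views,p0):
    def f(p):
        P=pts(p); r=[]
        for c,m in views:
            for k,px in m.items(): r.append(proj(c,P[k])[0]-px)
        return np.concatenate(r)
    s=least_squares(f,p0,loss='soft_l1'); return s.x,f(s.x).reshape(-1,2)
E
python3 - <<'E'
from fit import *
s=save('scene','pics/s1.png');t=save('top','pics/t1.png')
S={k:np.array(v)/2.6+[200,120] for k,v in dict(dish=(268,467),gr=(295,168),gl=(412,214),noz=(482,270),head=(421,258),knob=(348,250)).items()}
S['gr'],S['gl']=S['gr'],S['gl']
T={k:np.array(v)/2.9+[180,100] for k,v in dict(dish=(382,155),gl=(310,250),gr=(455,244),noz=(270,343),head=(320,310)).items()}
for p0 in ([.45,.03,0,0,2.2],):
    x,r=fit([(s,S),(t,T)],p0); print(x.round(4),np.degrees(x[2:]).round(1)); print(r.round(1))
P=pts(x)
for k,v in P.items(): print(k,v.round(4))
print('canister',atz(t,(180+105/2.9,100+390/2.9),.094),'bowl',atz(t,(410,198),.055),'bottle',atz(t,(417.5,255),.15))
E
```

```text
[0.5826 0.0404 0.0369 0.0193 2.1691] [  2.1   1.1 124.3]
[[ 0.2 -2.4]
 [-0.3 -1.7]
 [-0.3  0.2]
 [-0.4 -0.1]
 [-0.6  0.2]
 [-0.2 -0.7]
 [-0.8 -0.2]
 [-1.6  0.1]
 [-0.7 -0.1]
 [-0.3  0.8]
 [ 0.2 -2.1]]
dish [0.6945 0.0445 0.018 ]
gl [0.5777 0.0903 0.22  ]
gr [ 0.5813 -0.0097  0.22  ]
noz [0.5203 0.1249 0.133 ]
head [0.5494 0.0855 0.147 ]
knob [0.5826 0.0404 0.16  ]
canister [0.48929163 0.25720703 0.094     ] bowl [ 0.57436045 -0.19135924  0.055     ] bottle [ 0.44160596 -0.18066136  0.15      ]
```

Call:
apply_moves:
  targets: [1.5,-1.5,2.3,0,0,1.5,0,3,-3,2.5,0,0,2.8,0,4.5,-4.5,2.5,0,0,4.2,0,6,-6,2.5,0,0,4.5,0,7,-7,2.5,0,0,4.5,0]

```text
time: 1.6
ee_pos: [0.3915, 0.3394, 0.3026]
tcp_rot: [180.0, 0.1, -177.9]
wrist_force: [0.1, 1.0, 0.2]
opening: 0.012
```

```bash
python3 -c "
from h import *
o=bot.get_obs();print(o['time'],o['q'].round(1),o['ee_pos'],o['tcp_rot'],o['opening'])"
```

```text
1.6 [ 40.9   2.8  15.8 103.    0.   38.8] [0.39149033 0.33941977 0.30255101] [ 1.79956936e+02  5.26356415e-02 -1.77884135e+02] 0.012030491497617505
```

Call:
apply_moves:
  targets: [8.6,-10,0,0,0,0,0,8.6,-10,0,0,0,0,0,8.6,-10,0,0,0,0,0,8.6,-10,0,0,0,0,0,8.6,-10,0,0,0,0,0]

```text
time: 2.1
ee_pos: [0.5545, 0.1493, 0.302]
tcp_rot: [180.0, 0.0, -178.0]
wrist_force: [0.9, 0.7, 0.1]
opening: -0.0001
```

Call:
apply_moves:
  targets: [3.2,-3.64,0,0,0,0,0,3.2,-3.64,0,0,0,0,0,3.2,-3.64,0,0,0,0,0,3.2,-3.64,0,0,0,0,0,3.2,-3.64,0,0,0,0,0]

```text
time: 2.6
ee_pos: [0.65, 0.041, 0.3006]
tcp_rot: [180.0, -0.1, -178.1]
wrist_force: [-0.8, 0.6, 0.8]
opening: -0.0002
```

```bash
python3 -c "
from h import *
o=bot.get_obs();print(o['time'],o['q'].round(1),o['ee_pos'],o['tcp_rot'],o['opening'])
save('wrist','pics/w1.png');save('scene','pics/s2.png')"
```

```text
2.6 [  3.6  23.2  39.9 106.8   0.    1.7] [0.64995687 0.0409951  0.30062805] [ 1.79992506e+02 -1.03033899e-01 -1.78137372e+02] -0.00018140299045840238
```

View pics/w1.png

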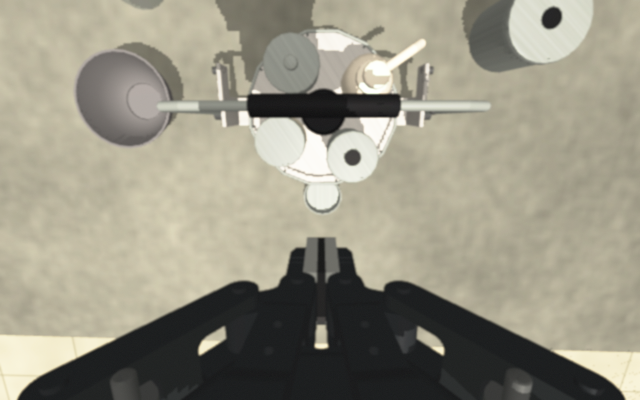

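View pics/s2.png

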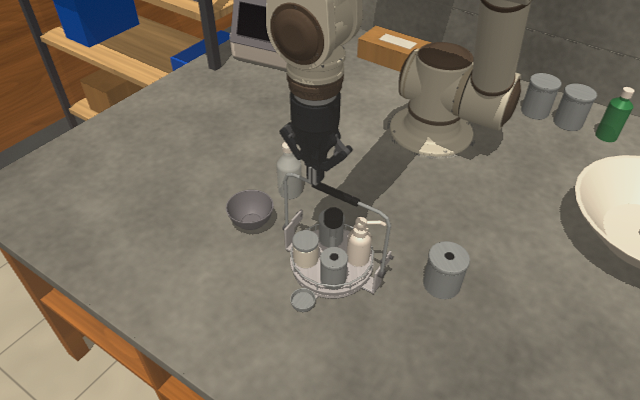

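Run:
```python
from fit import *
s=save('scene','pics/s3.png');t=save('top','pics/t3.png');w=save('wrist','pics/w3.png')
print(w['origin'])
S={k:np.array(v)/2.6+[200,120] for k,v in dict(dish=(268,467),gr=(295,168),gl=(412,214),noz=(482,270),head=(421,258),knob=(348,250)).items()}
T={k:np.array(v)/2.9+[180,100] for k,v in dict(dish=(382,155),gl=(310,250),gr=(455,244),noz=(270,343),head=(320,310)).items()}
W=dict(dish=(322,196),gr=(248,105),gl=(400,105),noz=(425,42),head=(377,69),knob=(323,112))
x,r=fit([(w,W)],[.58,.04,.03,0,2.2]); print(x.round(4),r.round(1).tolist())
x,r=fit([(s,S),(t,T),(w,W)],[.58,.04,.03,0,2.2]); print(x.round(4),np.degrees(x[2:]).round(1)); print(r.round(1).tolist())
```

```text
[0.58093168 0.04087401 0.44502689]
[0.5828 0.0429 0.0334 0.0274 2.1668] [[0.4, -0.7], [1.3, -0.2], [-1.1, 0.1], [-2.9, -0.1], [0.2, 4.4], [0.5, -0.9]]
[0.5831 0.0423 0.0343 0.028  2.1721] [  2.    1.6 124.5]
[[0.7, -1.8], [0.8, -1.6], [0.8, 0.4], [0.3, 0.5], [0.1, 0.8], [0.4, -0.1], [-1.4, -0.4], [-2.6, 0.5], [-1.7, 0.4], [-1.2, 0.5], [-0.7, -2.3], [-0.0, -0.5], [0.4, 0.1], [-2.0, 0.4], [-4.0, -0.4], [-0.7, 4.4], [-0.3, -0.5]]
```

Call:
apply_moves:
  targets: [0,0,-1.5,0,0,0,0,0,0,-3,0,0,0,0,0,0,-3.65,0,0,0,0,-0.7,0,-3.65,0,0,0,0,-1.3,0,-3.65,0,0,0,0]

```text
time: 3.35
ee_pos: [0.6089, 0.0428, 0.1916]
tcp_rot: [-180.0, -0.1, -177.9]
wrist_force: [0.6, 0.5, 0.9]
opening: -0.0001
```

Call:
apply_moves:
  targets: [-0.5,0,0,0,0,0,0,-1.0,0,0,0,0,0,0,-1.5,0,-0.05,0,0,0,0,-2.0,0,-0.1,0,0,0,0,-2.4,0,-0.2,0,0,0,0]

```text
time: 3.85
ee_pos: [0.5374, 0.0428, 0.1872]
tcp_rot: [180.0, 0.1, -177.9]
wrist_force: [0.8, 0.4, -0.8]
opening: -0.0
```

```bash
python3 -c "
from h import *
o=bot.get_obs();print(o['time'],o['ee_pos'],o['wrist_force'])
save('scene','pics/s4.png');save('wrist','pics/w4.png')"
```

```text
3.85 [0.53738676 0.04275908 0.18716172] [ 0.8458742   0.38464738 -0.82311577]
```

View pics/s4.png

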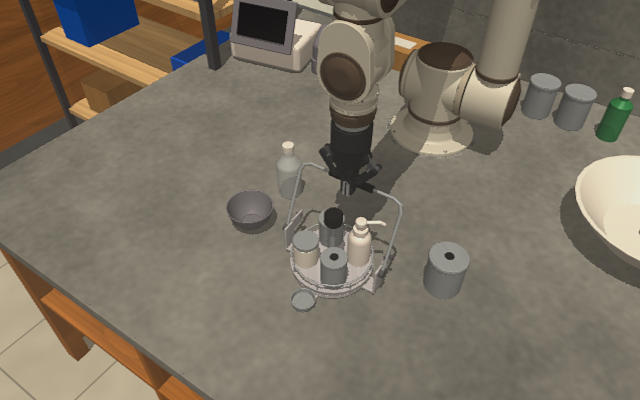

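Call:
apply_moves:
  targets: [-0.5,0,-0.2,0,0,0,0,-1.0,0,-0.45,0,0,0,0,-1.4,0,-0.7,0,0,0,0,-1.8,0,-0.8,0,0,0,0,-1.8,0,-0.8,0,0,0,0]

```text
time: 4.45
ee_pos: [0.4838, 0.0423, 0.1626]
tcp_rot: [180.0, 0.0, -178.0]
wrist_force: [0.2, -0.7, 0.6]
opening: 0.0002
```

```bash
python3 -c "
from h import *
o=bot.get_obs();print(o['time'],o['ee_pos'],o['wrist_force'])
save('scene','pics/s5.png');save('wrist','pics/w5.png')"
```

```text
4.45 [0.48375516 0.04234866 0.16260264] [ 0.24572804 -0.65455017  0.63783962]
```

View pics/s5.png

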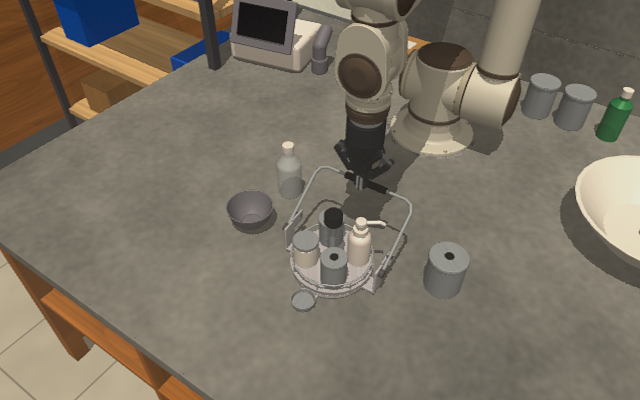

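View pics/w5.png

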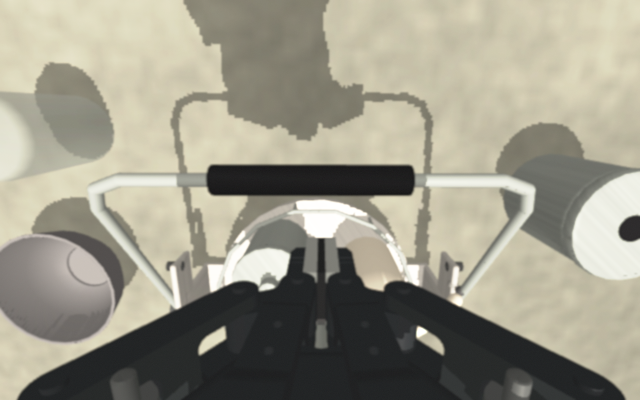

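Call:
apply_moves:
  targets: [0,0,1,0,0,0,0,0,0,1.7,0,0,0,0,0,0,1.7,0,0,0,0,0,0,1.7,0,0,0,0,0,0,1.7,0,0,0,0]

```text
time: 5.05
ee_pos: [0.4845, 0.042, 0.2124]
tcp_rot: [-180.0, -0.1, -178.0]
wrist_force: [0.4, -0.6, -0.1]
opening: -0.0003
```

```bash
python3 -c "
from h import *
o=bot.get_obs();print(o['time'],o['ee_pos'],o['wrist_force'])
c=save('wrist','pics/w6.png')
for h in (.6,.7,.8,.9,.99,1.1): print(h,proj(c,[[.583-.16*np.sin(h),.042+s,.06+.16*np.cos(h)] for s in(.05,-.05)]).round().tolist())"
```

```text
5.05 [0.4845406  0.04200529 0.21237539] [ 0.42726309 -0.55952353 -0.06769489]
0.6 [[411.0, 256.0], [229.0, 250.0]]
0.7 [[409.0, 228.0], [232.0, 222.0]]
0.8 [[406.0, 203.0], [237.0, 197.0]]
0.9 [[403.0, 181.0], [241.0, 175.0]]
0.99 [[400.0, 164.0], [245.0, 159.0]]
1.1 [[396.0, 148.0], [250.0, 143.0]]
```

View pics/w6.png

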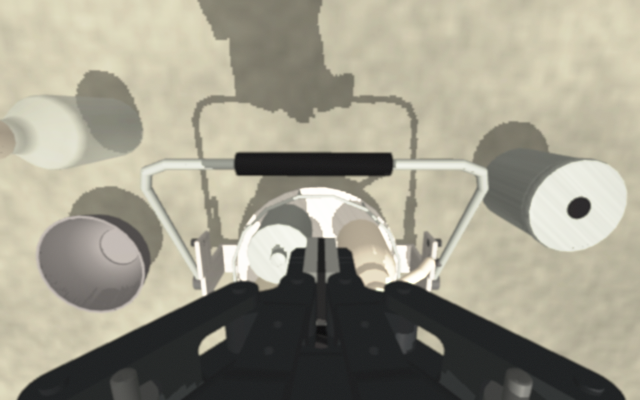

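Call:
apply_moves:
  targets: [-1.3,0,0,0,0,0,0,-1.3,0,-1,0,0,0,0,-1.3,0,-1.6,0,0,0,0,-1.45,0,-2.1,0,0,0,0,-1.6,0,-2.5,0,0,0,0]

```text
time: 5.6
ee_pos: [0.4353, 0.0419, 0.1372]
tcp_rot: [-180.0, -0.1, -178.0]
wrist_force: [-2.8, -0.4, 3.3]
opening: -0.0002
```

Call:
apply_moves:
  targets: [-0.1,0,-0.3,0,0,0,0,-0.2,0,-0.6,0,0,0,0,-0.2,0,-0.8,0,0,0,0,-0.2,0,-0.9,0,0,0,0,-0.2,0,-0.9,0,0,0,0]

```text
time: 6.1
ee_pos: [0.4305, 0.042, 0.111]
tcp_rot: [-180.0, -0.0, -178.0]
wrist_force: [0.5, 0.2, 0.2]
opening: -0.0
```

```bash
python3 -c "
from h import *
o=bot.get_obs();print(o['time'],o['ee_pos'],o['wrist_force'])
c=save('wrist','pics/w7.png');save('scene','pics/s7.png')
for h in (.99,1.1,1.2,1.25,1.31): print(h,proj(c,[[.583-.16*np.sin(h),.042-.16*np.sin(h)*.034+s,.06+.16*np.cos(h)] for s in(.05,-.05)]).round().tolist())"
```

```text
6.1 [0.43049026 0.04195303 0.11104319] [0.53435112 0.19784371 0.23790711]
0.99 [[436.0, 345.0], [177.0, 337.0]]
1.1 [[426.0, 303.0], [190.0, 295.0]]
1.2 [[417.0, 272.0], [201.0, 265.0]]
1.25 [[413.0, 259.0], [206.0, 253.0]]
1.31 [[409.0, 246.0], [212.0, 240.0]]
```

View pics/w7.png

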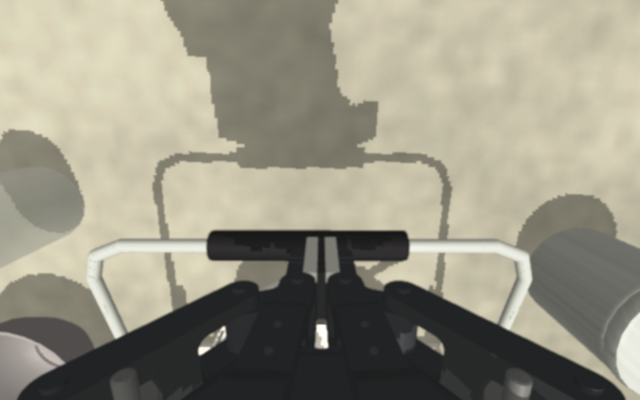

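Call:
apply_moves:
  targets: [0,0,1.6,0,0,0,0,0,0,3.2,0,0,0,0,1,0,4.6,0,0,1.4,1,2.2,0,5.3,0,0,2.8,1,3.4,0,5.3,0,0,4.2,1]

```text
time: 6.7
ee_pos: [0.5349, 0.042, 0.2749]
tcp_rot: [-179.8, 0.4, -152.5]
wrist_force: [0.3, 0.2, -0.2]
opening: 0.0431
```

Run:
```python
from h import *
o=bot.get_obs();print(o['time'],o['q'].round(1),o['ee_pos'],o['tcp_rot'])
t=save('top','pics/t8.png');s=save('scene','pics/s8.png');w=save('wrist','pics/w8.png')
for n,c in (('t',t),('s',s)):
  for h in (.99,1.2,1.31): print(n,h,proj(c,[[.583-.16*np.sin(h),.042-.16*np.sin(h)*.034+s_,.06+.16*np.cos(h)] for s_ in(.05,-.05)]).round(1).tolist())
a=cv2.imread('pics/scene.png') if 0 else cv2.imread('pics/s8.png')[130:320,200:480]; cv2.imwrite('pics/s8c.png',cv2.resize(a,None,fx=2.8,fy=2.8,interpolation=3))
```

```text
6.7 [  4.5   3.9  13.8  99.5  -0.  -23. ] [0.53485321 0.04204764 0.27489102] [-179.83761678    0.3763216  -152.47386943]
t 0.99 [[289.4, 252.1], [337.0, 251.8]]
t 1.2 [[290.7, 259.1], [336.7, 258.9]]
t 1.31 [[291.4, 261.5], [336.5, 261.2]]
s 0.99 [[386.6, 191.5], [346.7, 173.6]]
s 1.2 [[388.5, 197.4], [349.6, 179.8]]
s 1.31 [[388.9, 201.5], [350.5, 183.9]]
```

View pics/s8c.png

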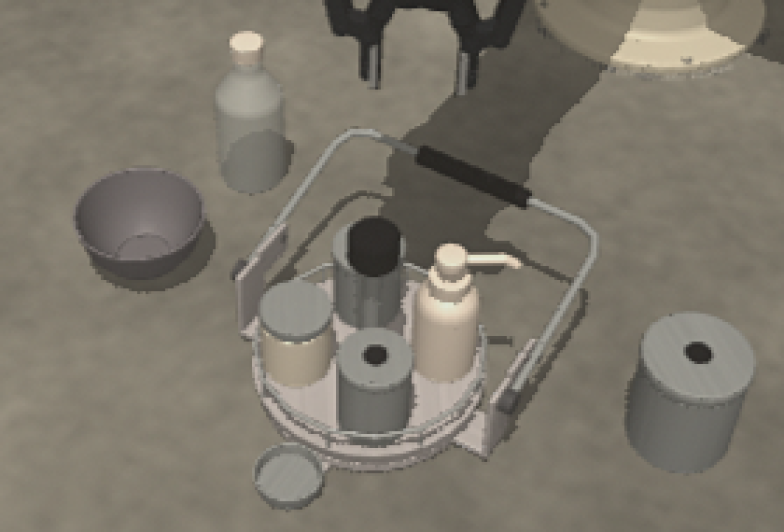

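View pics/w8.png

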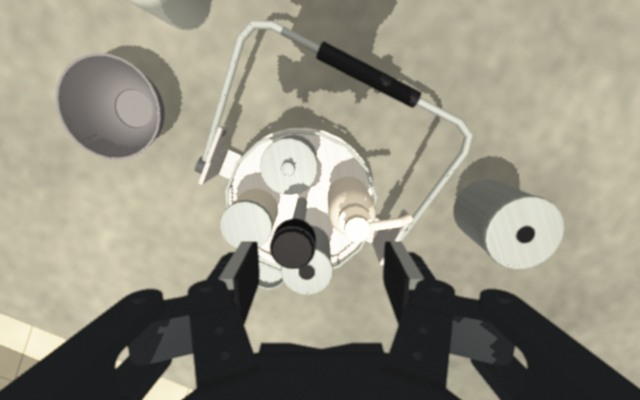

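Call:
apply_moves:
  targets: [0.5,0,0,0,0,1.4,1,1,0,0,0,0,2.8,1,1.6,0,0,0,0,4.2,1,1.6,0,0,0,0,5.6,1,1.6,0,0,0,0,7,1]

```text
time: 7.35
ee_pos: [0.58, 0.042, 0.2705]
tcp_rot: [180.0, -0.0, -110.6]
wrist_force: [-1.1, 1.2, 0.2]
opening: 0.0854
```

Call:
apply_moves:
  targets: [0,0,0,0,0,1.4,1,0,0,0,0,0,2.8,1,0,0,0,0,0,4.2,1,0,0,0,0,0,5.6,1,0,0,0,0,0,7,1]

```text
time: 7.85
ee_pos: [0.5797, 0.042, 0.271]
tcp_rot: [-180.0, -0.0, -68.6]
wrist_force: [0.6, 0.1, -0.7]
opening: 0.0854
```

Call:
apply_moves:
  targets: [0,0,0,0,0,1.3,1,0,0,0,0,0,2.1,1,0,0,0,0,0,2.1,1,0,0,0,0,0,2.1,1]

```text
time: 8.25
ee_pos: [0.58, 0.042, 0.2708]
tcp_rot: [-180.0, -0.0, -56.4]
wrist_force: [-0.0, -0.3, -0.2]
opening: 0.0854
```

Run:
```python
from h import *
o=bot.get_obs();print(o['time'],o['q'].round(1),o['ee_pos'],o['tcp_rot'])
w=save('wrist','pics/w9.png')
a=w['img'][:,:,::-1].copy()
for u in proj(w,[[.583,.042,.17],[.583+.112,.042+.0038,.018]]): print(u); cv2.drawMarker(a,tuple(int(v) for v in u.round()),(0,0,255),0,9)
cv2.imwrite('pics/w9m.png',a)
```

```text
8.25 [   4.1   10.6   20.7  100.1    0.  -119.4] [0.57996908 0.04201012 0.270807  ] [-1.79978744e+02 -1.11481073e-02 -5.64172759e+01]
[317.42686333 196.71247165]
[237.95359606 115.3663861 ]
```

View pics/w9m.png

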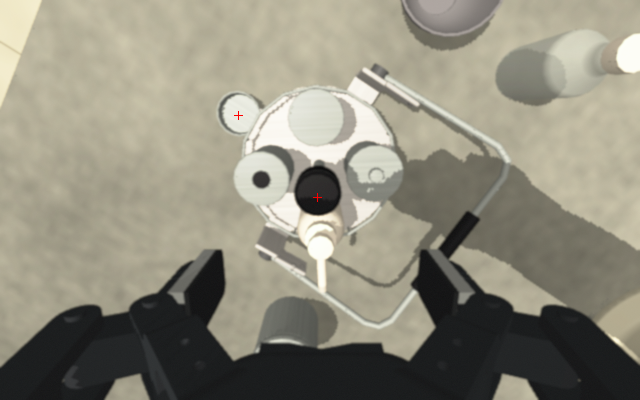

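Run:
```python
from h import *
w=save('wrist','pics/w10.png'); print(w['origin'],w['rotation'].round(3).tolist())
g=w['img'].max(2).astype(int); sub=g[150:235,280:360]; m=((sub<45)*255).astype(np.uint8)
n,l,st,ce=cv2.connectedComponentsWithStats(m); i=1+st[1:,4].argmax(); print(st[i]+[280,150,0,0,0],ce[i]+[280,150])
def circ(z,x=.583,y=.042):
    a=np.linspace(0,6.28,60); return proj(w,np.c_[x+.019*np.cos(a),y+.019*np.sin(a),0*a+z])
for z in (.17,.145):
    q=circ(z); print(z,q.min(0),q.max(0))
im=w['img'][:,:,::-1].copy(); cv2.imwrite('pics/w10c.png',cv2.resize(np.clip(im[140:310,240:400].astype(float)*1.6,0,255).astype(np.uint8),None,fx=3.5,fy=3.5,interpolation=2))
```

```text
[ 0.61714048 -0.01398554  0.4130977 ] [[-0.833, 0.533, 0.147], [-0.553, -0.803, -0.221], [0.0, -0.266, 0.964]]
[ 296  166   44   48 1019] [318.10991168 192.44553484]
0.17 [293.12127007 172.77014241] [341.93303696 219.91044769]
0.145 [295.54071507 167.13907209] [340.0858747  210.43754983]
```

View pics/w10c.png

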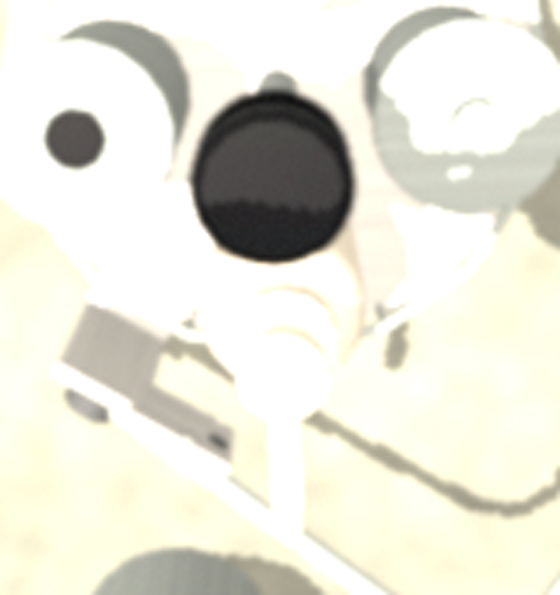

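Call:
apply_moves:
  targets: [0.13,-0.03,-1.4,0,0,0,1,0.13,-0.03,-2.8,0,0,0,1,0.13,-0.03,-4,0,0,0,1,0.13,-0.03,-4.6,0,0,0,1,0.13,-0.03,-4.6,0,0,0,1]

```text
time: 8.85
ee_pos: [0.5827, 0.041, 0.1293]
tcp_rot: [179.8, 0.1, -56.3]
wrist_force: [-0.4, 0.6, 1.2]
opening: 0.0851
```

Run:
```python
from h import *
o=bot.get_obs();print(o['time'],o['ee_pos'],o['wrist_force'])
w=save('wrist','pics/w11.png');s=save('scene','pics/s11.png')
a=cv2.imread('pics/s11.png')[130:320,200:480]; cv2.imwrite('pics/s11c.png',cv2.resize(a,None,fx=2.8,fy=2.8,interpolation=3))
```

```text
8.85 [0.58269141 0.04097036 0.12929902] [-0.36196291  0.59823039  1.16385171]
```

View pics/w11.png

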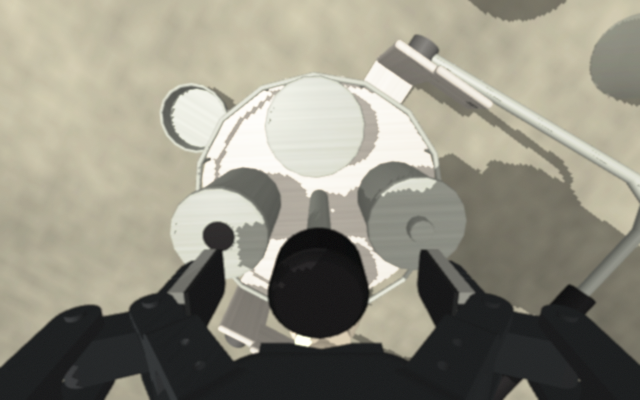

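View pics/s11c.png

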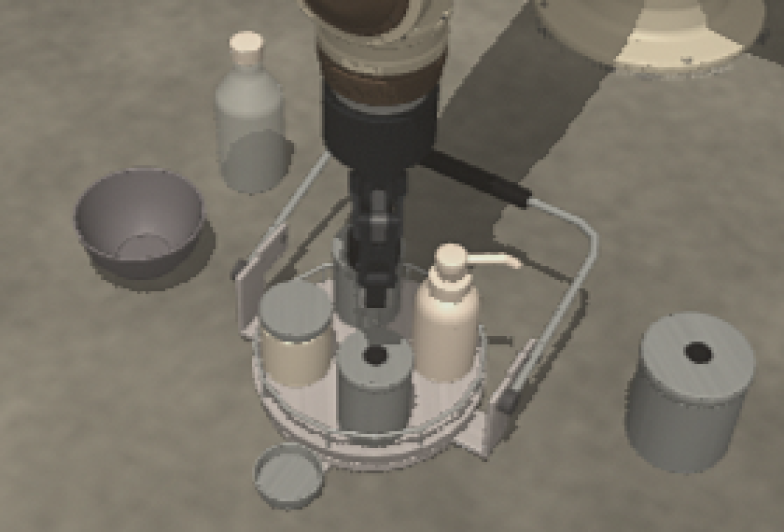

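Call:
apply_moves:
  targets: [0,0,0,0,0,0,0.6,0,0,0,0,0,0,0.3,0,0,0,0,0,0,0.3,0,0,0,0,0,0,0,0,0,0,0,0,0,0]
  newtons: 50

```text
time: 9.45
ee_pos: [0.5843, 0.0408, 0.1334]
tcp_rot: [-180.0, -0.0, -56.2]
wrist_force: [-3.1, -1.1, 7.3]
opening: 0.0365
```

Call:
apply_moves:
  targets: [0,0,0,0,0,0,0,0,0,0,0,0,0,0,0,0,0,0,0,0,0]

```text
time: 9.75
ee_pos: [0.5843, 0.0408, 0.1334]
tcp_rot: [-180.0, -0.0, -56.2]
wrist_force: [-3.2, -1.6, 5.6]
opening: 0.0366
```

Run:
```python
from h import *
o=bot.get_obs();print(o['time'],o['q'].round(1),o['ee_pos'],o['tcp_rot'],o['wrist_force'],o['torque'],o['opening'])
w=save('wrist','pics/w12.png')
```

```text
9.75 [   4.     9.     3.6   84.6   -0.  -119.7] [0.58429363 0.0408     0.13343196] [-1.79981228e+02 -4.60464851e-02 -5.62407639e+01] [-3.2016068  -1.627058    5.62644674] [-0.40945962  0.78468052 -0.00291316] 0.03656838247538323
```

View pics/w12.png

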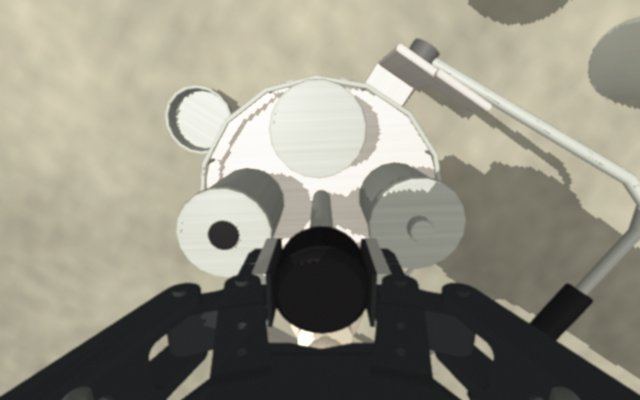

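Call:
apply_moves:
  targets: [0,0,0,0,0,-1.2,0,0,0,0,0,0,-2.4,0,0,0,0,0,0,-3.6,0,0,0,0,0,0,-4.8,0,0,0,0,0,0,-6,0]

```text
time: 10.3
ee_pos: [0.5845, 0.0408, 0.1334]
tcp_rot: [-179.9, -0.0, -92.5]
wrist_force: [-1.3, -0.9, 5.4]
opening: 0.0367
```

Call:
apply_moves:
  targets: [0,0,0,0,0,-1.2,0,0,0,0,0,0,-2.4,0,0,0,0,0,0,-3.6,0,0,0,0,0,0,-4.8,0,0,0,0,0,0,-6,0]

```text
time: 10.8
ee_pos: [0.5847, 0.0408, 0.1334]
tcp_rot: [-179.9, 0.0, -128.5]
wrist_force: [-0.4, -3.0, 6.6]
opening: 0.0366
```

Call:
apply_moves:
  targets: [0,0,0,0,0,-1.2,0,0,0,0,0,0,-2.4,0,0,0,0,0,0,-3.6,0,0,0,0,0,0,-4.8,0,0,0,0,0,0,-6,0]

```text
time: 11.3
ee_pos: [0.5848, 0.0407, 0.1334]
tcp_rot: [-179.9, 0.1, -164.6]
wrist_force: [-0.7, -3.0, 5.2]
opening: 0.0366
```

Call:
apply_moves:
  targets: [0,0,0,0,0,-1,0,0,0,0,0,0,-2,0,0,0,0,0,0,-2.7,0,0,0,0,0,0,-2.7,0,0,0,0,0,0,-2.7,0]

```text
time: 11.8
ee_pos: [0.5848, 0.0406, 0.1334]
tcp_rot: [-180.0, 0.1, 179.6]
wrist_force: [-0.9, -3.2, 6.4]
opening: 0.037
```

Run:
```python
from h import *
o=bot.get_obs();print(o['time'],o['q'].round(1),o['ee_pos'],o['tcp_rot'],o['wrist_force'],o['torque'],o['opening'])
w=save('wrist','pics/w13.png');s=save('scene','pics/s13.png');t=save('top','pics/t13.png')
a=cv2.imread('pics/s13.png')[140:320,200:460]; cv2.imwrite('pics/s13c.png',cv2.resize(a,None,fx=3,fy=3,interpolation=2))
a=cv2.imread('pics/t13.png')[110:290,200:440]; cv2.imwrite('pics/t13c.png',cv2.resize(a,None,fx=3.2,fy=3.2,interpolation=2))
for n in('scene','top','wrist'):
  for q in('nozzle','dish','pump'):print(n,q,[(np.round(r['box']).tolist(),round(r['conf'],2)) for r in recognise(q,n)[:2]])
```

```text
11.8 [ 4.   9.   3.7 84.6 -0.1  4.4] [0.58480109 0.04056547 0.13343985] [-1.79955371e+02  9.96332263e-02  1.79608768e+02] [-0.90507008 -3.18688678  6.38608749] [-0.61981827  0.15572929 -0.04653189] 0.036967423924474836
scene nozzle [([304.0, 234.0, 322.0, 259.0], 0.47)]
scene dish [([283.0, 188.0, 412.0, 312.0], 0.92)]
scene pump [([302.0, 235.0, 324.0, 263.0], 0.6)]
top nozzle []
top dish [([359.0, 187.0, 370.0, 258.0], 0.76)]
top pump [([360.0, 199.0, 368.0, 255.0], 0.48)]
wrist nozzle [([309.0, 331.0, 337.0, 349.0], 0.76)]
wrist dish [([69.0, 0.0, 552.0, 348.0], 0.87)]
wrist pump [([306.0, 336.0, 338.0, 347.0], 0.62)]
```

View pics/w13.png

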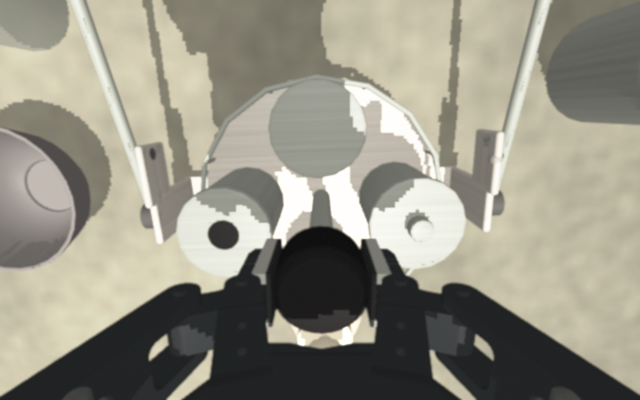

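View pics/s13c.png

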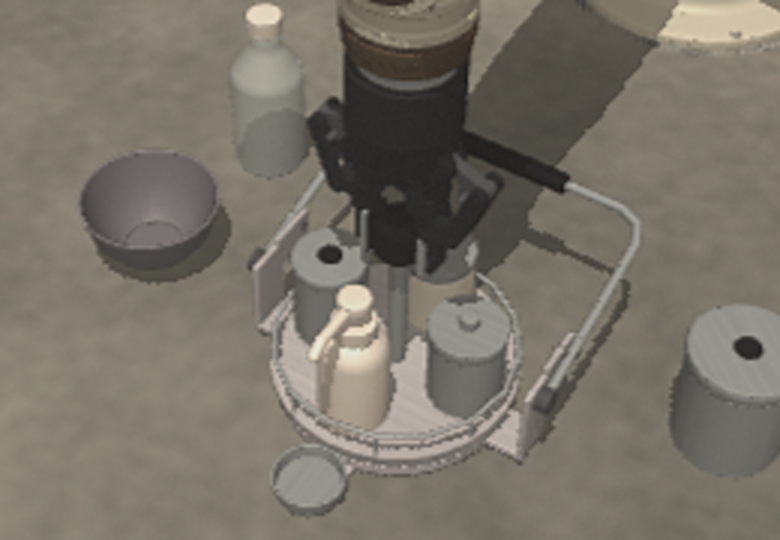

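View pics/t13c.png

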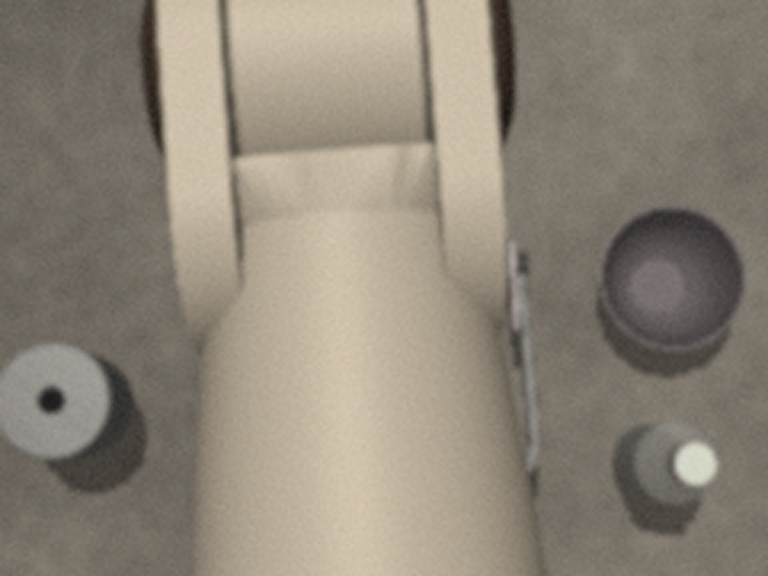

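```bash
cat > fit2.py <<'E'
from h import *
from scipy.optimize import least_squares
def pts2(p):
    x,y,yaw,c=p; R=Ro.from_euler('z',yaw).as_matrix(); o=np.array([x,y,0])
    P=lambda r,a,z:[r*np.cos(a),r*np.sin(a),z]
    h=1.31
    L=dict(dish=[.112,0,.018],pl=[0,.117,.06],pr=[0,-.117,.06],gl=[-.155,.05,.101],gr=[-.155,-.05,.101],noz=P(.105,c,.133),head=P(.056,c,.147),
     jar=P(.056,c+np.pi/2,.107),cer=P(.056,c+np.pi,.093),can=P(.056,c-np.pi/2,.103))
    return {k:o+R@np.array(v) for k,v in L.items()}
def fit2(views,p0,**k):
    def f(p):
        P=pts2(p); return np.concatenate([proj(c,P[k])[0]-px for c,m in views for k,px in m.items()])
    s=least_squares(f,p0,**k); return s.x,f(s.x).reshape(-1,2)
E
python3 - <<'E'
from fit2 import *
w=save('wrist','pics/w14.png');s=save('scene','pics/s14.png')
W=dict(pl=(497,205),pr=(147,216),cer=(317,127),can=(223,235),jar=(420,228))
S={k:np.array(v)/3+[200,140] for k,v in dict(dish=(310,478),noz=(314,356),head=(354,297),can=(330,254),jar=(470,318)).items()}
for v in ([(w,W)],[(s,S)],[(w,W),(s,S)]):
    x,r=fit2(v,[.584,.041,.034,0.]); print(x.round(4),np.degrees(x[2:]).round(2),r.round(1).tolist())
b=w['img'][100:270,130:510,::-1]; cv2.imwrite('pics/w14c.png',cv2.resize(b,None,fx=2.1,fy=2.1,interpolation=2))
E
```

```text
[0.5836 0.0406 0.0267 0.0127] [1.53 0.73] [[-7.7, -2.3], [7.2, -2.8], [-0.9, 2.0], [-0.0, -0.5], [1.4, 0.7]]
[ 0.5847  0.0419  0.0478 -0.0193] [ 2.74 -1.11] [[0.4, -0.8], [-0.7, 1.2], [0.2, -0.4], [0.2, 0.1], [-0.0, -0.2]]
[0.5837 0.0406 0.028  0.0114] [1.61 0.65] [[-7.5, -2.4], [7.4, -2.5], [-0.8, 2.1], [0.1, -0.4], [1.5, 0.8], [-0.7, -1.9], [-0.4, 0.8], [0.2, -0.8], [-0.2, -0.2], [-0.1, -1.0]]
```

View pics/w14c.png

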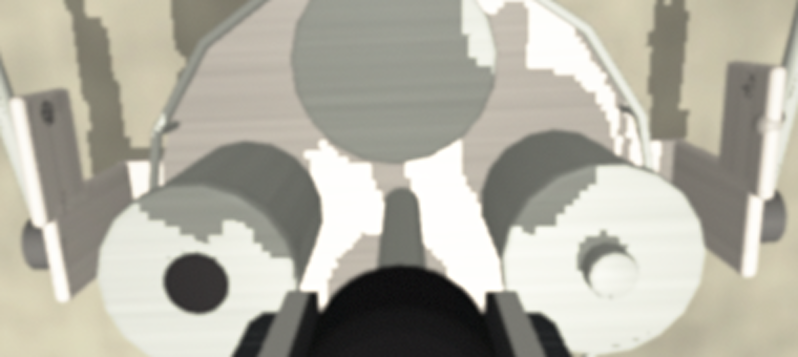

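```bash
sed -i 's/\.117/.1215/g' fit2.py
python3 - <<'E'
from fit2 import *
w=save('wrist','pics/w15.png');s=save('scene','pics/s15.png')
W=dict(pl=(497.6,202.6),pr=(146.7,216.5),cer=(317,127),can=(223.3,234.8),jar=(421,229))
S={k:np.array(v)/3+[200,140] for k,v in dict(dish=(310,478),noz=(314,356),head=(354,297),can=(330,254),jar=(470,318)).items()}
for v in ([(w,W)],[(s,S)],[(w,W),(s,S)]):
    x,r=fit2(v,[.584,.041,.034,0.]); print(x.round(4),np.degrees(x[2:]).round(2),r.round(1).tolist())
im=s['img'][:,:,::-1][225:325,270:350]; im=cv2.resize(im,None,fx=7,fy=6,interpolation=2)
x=[.584,.041,.035,0]
for c,col in ((-.05,(255,0,0)),(0,(0,0,255)),(.05,(0,255,0))):
    x[3]=c;u=proj(s,pts2(x)['noz'])[0]; cv2.drawMarker(im,(int((u[0]+.5-270)*7),int((u[1]+.5-225)*6)),col,0,14)
u=proj(s,pts2(x)['dish'])[0]; cv2.drawMarker(im,(int((u[0]+.5-270)*7),int((u[1]+.5-225)*6)),(0,0,255),0,14)
cv2.imwrite('pics/s15c.png',im)
E
```

```text
[0.5837 0.0407 0.0351 0.0011] [2.01 0.06] [[-1.5, -1.4], [1.6, -1.6], [-0.4, 2.2], [-0.2, -0.4], [0.6, 0.1]]
[ 0.5847  0.0419  0.0478 -0.0193] [ 2.74 -1.11] [[0.4, -0.8], [-0.7, 1.2], [0.2, -0.4], [0.2, 0.1], [-0.0, -0.2]]
[5.838e-01 4.070e-02 3.600e-02 5.000e-04] [2.06 0.03] [[-1.3, -1.5], [1.7, -1.4], [-0.3, 2.3], [-0.1, -0.3], [0.7, 0.2], [-0.3, -1.6], [-0.5, 0.8], [0.2, -0.8], [-0.1, -0.2], [-0.1, -0.9]]
```

View pics/s15c.png

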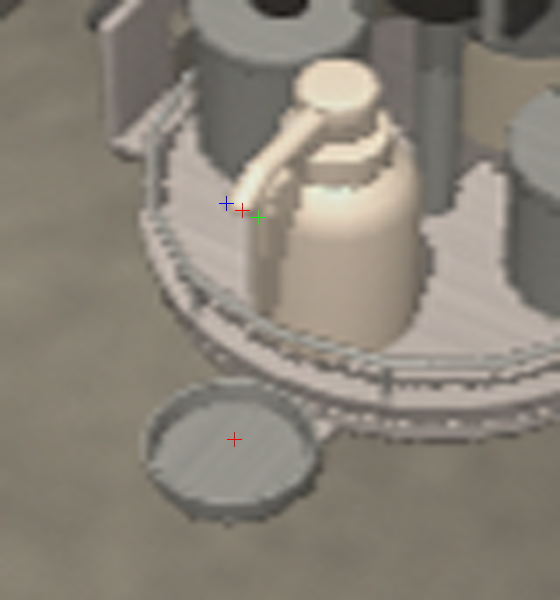

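Call:
apply_moves:
  targets: [0,0,0,0,0,0,0,0,0,0,0,0,0,0,0,0,0,0,0,0,0,0,0,0,0,0,0,0,0,0,0,0,0,0,0]
  newtons: 80

```text
time: 13.1
ee_pos: [0.5848, 0.0405, 0.1335]
tcp_rot: [-180.0, 0.1, 179.6]
wrist_force: [-0.6, -3.9, 6.7]
opening: 0.0365
```

Call:
apply_moves:
  targets: [0,0,0,0,0,0,0,0,0,0,0,0,0,0,0,0,0,0,0,0,0]

```text
time: 13.4
ee_pos: [0.5848, 0.0406, 0.1336]
tcp_rot: [-180.0, 0.1, 179.6]
wrist_force: [-1.1, -4.8, 5.1]
opening: 0.0362
```

Run:
```python
from fit2 import *
o=bot.get_obs();print(o['time'],o['ee_pos'],o['tcp_rot'],o['wrist_force'],o['qd'].round(2),o['opening'])
w=save('wrist','pics/w16.png');s=save('scene','pics/s16.png')
im=np.vstack([w['img'],s['img']])[:,:,::-1]; cv2.imwrite('pics/f16.png',cv2.resize(im,(480,600),interpolation=3))
```

```text
13.4 [0.58482274 0.04058974 0.133558  ] [-1.79958119e+02  1.07479135e-01  1.79621806e+02] [-1.05637683 -4.81366974  5.12843656] [ 0.05 -0.02  0.05 -0.07 -0.02  0.06] 0.036163977752902456
```

View pics/f16.png

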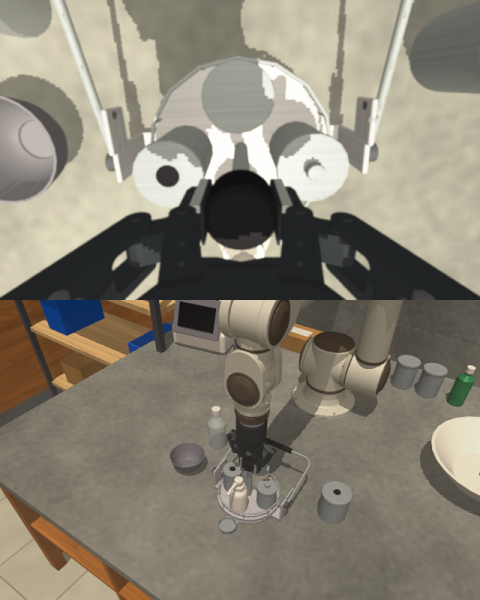

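The knob is held between both pads, the handle is folded back, and the nozzle is over the dish with everything at rest. I'm handing the job in.

```bash
python3 -c "
from h import *
print(bot.job_done())"
```

```text
the job is handed in; nothing more can be done
None
```

The pump is ready for you. The handle is folded home, the nozzle points over the middle of the drip dish, and the gripper is holding the centre knob still. I handed the job in at about 13.5 s.

- **Handle:** I drew it back with the shut fingers, let it sink to the spring ball, then pressed it over from above. The push force rose to about 4 N, then dropped to nothing. Afterwards the grip showed in the wrist and scene pictures where it should be at the 1.31 rad stop.
- **Carousel:** I gripped the knob from above with the fingers square to the pump, then turned it about 124° clockwise. A fit to the wrist picture, and one to both pictures together, put the carousel within about 0.1° of zero. The scene picture alone gave −1.1°, so I take it as good to about 1°.
- **Hold:** The grip is set to 80 N with the arm at rest and about 7 N at the wrist. The opening reads 36 mm on the 38 mm knob; the pictures show both pads on it, so I take this as a small reading offset.
- **Surroundings:** I never touched the pump head. The canister, bowl and bottle look unmoved in the pictures, though I did not measure them again. The top camera's view of the caddy was blocked by the arm at the end, so it could not confirm the final position.

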